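Pin the tracing-paper spindle with its R-clip

TASK

Lock the tracing-paper roll into its desk dispenser: push the spindle fully home by its black knob, then take the R-clip out of the wooden block and press its straight leg through the cross-hole in the spindle's other end until the bent leg has snapped over the shaft and the clip sits fully home. The spindle turns in its bearings, so the hole may have rolled away from straight up: feel for it with the tip and never force it: a light push is enough for knob and clip, and hard pressing bends them. Leave the mug, mouse and pen where they are.

Things in the scene. Friction and masses are not known exactly. Their poses are not given: they have to be found in the camera images.
- stand: Grey steel desk dispenser, fixed: base 150 x 340 x 4, two cheeks 318 apart and 98 high, white paper roll 72 diameter, 294 long. Origin: underside, below the roll's middle. y: along the level spindle from knob end to clip end; z up. Spindle axis 85 above the desk. A dark hub, 28 diameter, stands out at the clip end, its face 182 from the middle; a tear bar, 40 high, runs along the -x side.
- cross_hole (a point): Centre of the cross-hole through the clip end of the bright 20 diameter spindle, on its axis; slides but does not turn with it (axes as the stand's). Hole 5.6 diameter, mouths barely deburred. Its upper mouth, 10 from this point, may be rolled up to 0.7 rad from upright to either side: no pose shows this. With the spindle home it is 10 clear of the hub's face; before that the hub blocks it.
- knob_end (a point): Centre of the flat outer face of the spindle's black round knob (40 diameter, 28 long), on the axis at the end away from the cross-hole. Push it along the stand's +y. A white mark on this face points the way of the hole's upper mouth.
- spindle (a joint): How far the spindle is drawn out, in m: 0 = fully home (collar on the knob-end hub, a hard stop), larger = drawn out towards the knob end. About 4 N of friction. Bar and knob also turn together in the braked bearings against about 0.05 N m (5 N at the shaft's rim, 2.5 N at the knob's) and stay where they are left.
- clip: Bright R-clip (hairpin cotter), 4 wire, 87 long, standing loosely in the block's middle hole, leaning up to 5 degrees. Origin: point of the straight leg on the spindle's axis when home (waist of the bent leg on the shaft: hard stop). z: along the straight leg, tip to coil. x: towards the bent leg (flared tip at x 11.5, z -22). y: its thickness, to lie along the spindle, either way round.
- coil (a point): Centre of the clip's double coil, at x 7, z 40 in the clip's frame. The coil is 22 in diameter and 8.4 thick along the clip's y: pinch it across these flats. The flat cut tip (3.6 diameter) of the straight leg is at x 0, z -36.
- clip_leg (a joint): How far the sprung bent leg is spread, rad: 0 = relaxed, or snapped round the shaft; about 0.25 as its neck (z -12) passes the shaft's widest part. It first touches the shaft with the clip's origin about 24 above home; passing the neck takes under 10 N, then it snaps and draws itself down.
- block: Fixed beech block 60 x 90 x 24 with three 5.2 holes 18 deep along its y, 28 apart; the clip stands in the middle one with 14 of its leg in the hole. Origin: centre of the underside.
- mug: Loose white mug, 80 diameter, 92 high; origin at the centre of its foot. Bystander.
- mouse: Loose black and grey computer mouse, 105 x 60 x 31; origin at the centre of its underside. Bystander.
- pen: Loose black felt pen with a red cap, about 148 x 13 x 12; origin at its underside, 55 from the plain end. Bystander.

How it is judged:
By the outcome, as a careful person would: the job done as asked, in the order asked, and still so for the second after the job is handed in, with the robot touching nothing.
It also fails if it takes over 72 s, if anything falls off the work surface, if the arm or the gripper's body presses on something with over 40 N, if the wrist force passes 120 N, or if a joint passes its speed limit or range.

ROBOT

A 6-joint arm with a two-finger parallel gripper is mounted at the origin on the work surface. World frame = base frame: x ahead of the robot, y to its left, z up, the work surface at z = 0. Lengths are in m, angles in rad, forces in N, time in s.
With the tool pointing down it reaches from about 0.35 to 0.975 m from the base axis. Payload 4.9 kg.
Tool frame: the origin (TCP) lies midway between the tips of the shut fingers; the grasp point (between the pads) lies 19 mm behind it; z points along the fingers, y is the line along which they close (so a half turn about z gives the same grasp; the last joint's range is limited). The gripper opens to 85 mm and grips with 20 to 120 N. Pads are 22 mm wide; open, the fingers measure 114 mm over their backs; the gripper's body (76 mm by 85 mm) begins 54 mm behind the grasp point. The pads swing forward as they close: fully open they stand 13 mm farther back than shut.
Start: joints at [1.033, 0.053, 1.613, -0, 1.476, -0.119], TCP at [0.254, 0.571, 0.231] pointing down, gripper open.
Joint ranges: [-3.01, 3.01], [-1.01, 2.22], [0.06, 2.58], [-1.02, 4.17], [0.09, 2.62], [-3.14, 3.14]. Speed limits (rad/s): [2.57, 2.57, 3.14, 3.14, 3.14, 3.14].

INTERFACE

Orientations are given as a unit quaternion [w, x, y, z].
In Python, from plant import state, grab_frame, job_done, cut_out, place_of gives the robot as it stands.
- The arm moves only by the tool jog_arm, never from a script. Its argument "motion" is text: rows parted by semicolons, each of 7 numbers parted by spaces: the opening in per cent of the stroke, from 0 (shut) to 100 (fully open), then the shift along the tool's x, y, z as a fraction of full scale, then the turn, a rotation vector about the tool's x, y, z as a fraction of full scale. A call has exactly 5 rows; each row is the pose to reach, as a shift and turn from the pose commanded when the call began, along the tool's axes at that moment; what a row does not reach only later rows make up. Full scale, the value 1, is 50 cm for a shift and 1.5 rad for a turn. A row lasts 1/8 s, in which the tool goes at most 62.5 mm and 10.7 degrees, less where a joint would pass 70% of its speed; a pose out of reach is approached as far as the arm can. A call with a number of a shift or a turn outside -1 to 1 is refused whole. A call with a gripper value outside its range is refused whole. The fingers move at their own pace and stop on an object; the grip force is fixed at half the most. Time passes only in rows, so rows that repeat a pose let the fingers close, or fill a call up. It gives the time, the measured TCP pose, the force, the opening and the grip force at its end, in the units of the state.
- state(): the state, without advancing time (a new reading comes with each control period).
- grab_frame(name): name is "scene" or "top"; returns a dict with "color" (400x640x3 uint8, red, green, blue), "range_z" (400x640 float32, m along the optical axis (not along the pixel's ray), 0 where there is no reading), "intrinsics" (3x3 intrinsics, pixels), "world_from_camera" (4x4, takes a point from camera to world coordinates). Camera axes: x right, y up, looking along -z (the intrinsics and any distortion apply to the point x, -y, -z); pixel columns grow to the right and rows downward; lengths in m; the calibration is good to about 2 mm. A picture is of the moment at which its call begins.
- job_done(): hands the job in; it is judged then, once.
Trained networks look in the newest picture that a camera, given by its name, has taken for a name from the list of things; names that differ only in an ending like _2 or _b are one class to them, and where a whole thing is asked for, a point or a joint stands for the part that bears it (a point fixed in the world has none). Each returns a list of dicts, best first, with "p" (0 to 1); they miss things now and then, are a little off and sometimes report something else, mostly with a low value. They report only what shows in the picture. A call takes as long as a camera call.
- cut_out(camera, thing): "pixels" (400x640 bool, what is visible of it).
- place_of(camera, thing): "at" ([x, y, z] in m, in world coordinates, good to about 4 mm: a listed point, or the origin of a listed thing).
The state is a dict: "time": time; "joint_pos": joint angles; "joint_vel": joint speeds; "joint_efforts": joint torques, N m; "tool_pos": TCP position; "tool_rot": TCP orientation; "contact_force": force on the tool from outside, world axes, zero at the start; "ft_torque": the same for the moment, N m; "gripper_width": opening from 0.0 (shut) to 1.0 (fully open); "grasp_force": force on a finger pad.
Only numpy, scipy, OpenCV 4.12 (cv2) and the standard library are available. Lean on these libraries where they do the work, as an engineer would, in place of code of your own. Each camera call takes 0.05 s, during which the arm holds its last target. There are 200 camera calls.

## Working session

There is one attempt and no reset: what is moved stays moved. The work goes in short steps, Python scripts to look and compute and a tool call to move; the robot and the scene stay as the last step left them, time stands still between calls to the robot, and variables do not carry over. Pictures are saved under pics/ and viewed, at most 10 in all, crops included, and the job is handed in when it is done.

Besides the shell and the picture viewer there is one more tool, called after "Request:" by a JSON object that holds its "name" and its "arguments". jog_arm: Moves the arm, as the interface text tells. Shift numbers are shares of 50 cm and turn numbers shares of 1.5 rad, none past 1 either way. Its arguments: {"type":"object","properties":{"motion":{"type":"string"}},"required":["motion"]}

```bash
ls; mkdir -p pics
python3 - <<'E'
from plant import *
import cv2,numpy as np
s=state();print(s['time'],s['tool_pos'],s['tool_rot'],s['contact_force'])
for c in("scene","top"):
    f=grab_frame(c);cv2.imwrite(f"pics/{c}0.png",f["color"][:,:,::-1]);print(c,f["world_from_camera"].round(3).tolist(),f["intrinsics"].tolist())
    for t in("stand","cross_hole","knob_end","clip","coil","block","mug","mouse","pen"):
        print(t,[(round(r["p"],2),np.round(r["at"],4).tolist()) for r in place_of(c,t)[:2]])
E
```

```text
pics
0.0 [0.25382779 0.57046034 0.23008674] [-3.38691632e-04  2.07853062e-01  9.78159544e-01 -9.47104375e-04] [-0.27673174 -0.14014064 -0.21922931]
scene [[0.163, -0.682, 0.713, 1.285], [0.986, 0.101, -0.129, -0.131], [0.016, 0.724, 0.689, 0.809], [0.0, 0.0, 0.0, 1.0]] [[445.26819480883853, 0.0, 308.2796989337223], [0.0, 445.26819480883853, 200.91654371038572], [0.0, 0.0, 1.0]]
stand [(0.73, [0.575, 0.0325, -0.0044])]
cross_hole []
knob_end [(0.9, [0.59, -0.1882, 0.0822])]
clip [(0.49, [0.5141, 0.3491, 0.0454])]
coil [(0.52, [0.5187, 0.353, 0.0854])]
block [(0.57, [0.5169, 0.3582, -0.0001])]
mug [(0.77, [0.3886, -0.3372, -0.0016])]
mouse [(0.59, [0.3993, 0.0627, -0.0028])]
pen [(0.54, [0.6451, 0.3302, -0.0024])]
top [[-0.16, 0.967, -0.199, 0.31], [-0.987, -0.157, 0.03, 0.01], [-0.002, 0.202, 0.979, 1.009], [0.0, 0.0, 0.0, 1.0]] [[418.35270525299273, 0.0, 316.96897604640674], [0.0, 418.35270525299273, 201.17379319721704], [0.0, 0.0, 1.0]]
stand [(0.69, [0.5794, 0.0336, 0.006])]
cross_hole [(0.75, [0.5695, 0.2102, 0.0831])]
knob_end [(0.73, [0.5876, -0.1881, 0.085]), (0.67, [0.5749, 0.0358, 0.0012])]
clip [(0.52, [0.5187, 0.3552, 0.0448])]
coil [(0.62, [0.5173, 0.3615, 0.084]), (0.24, [0.3946, 0.0696, 0.0032])]
block [(0.87, [0.5147, 0.3558, -0.0002])]
mug [(0.69, [0.3897, -0.3371, -0.0017])]
mouse [(0.85, [0.396, 0.0681, 0.0026])]
pen [(0.58, [0.6445, 0.3313, -0.0038]), (0.49, [0.5154, 0.3576, 0.0427])]
```

View pics/scene0.png

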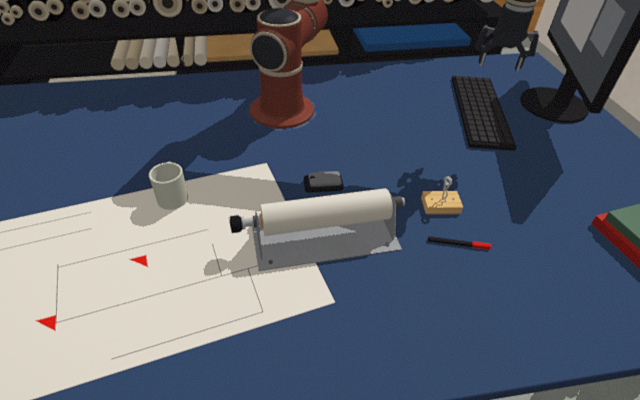

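View pics/top0.png

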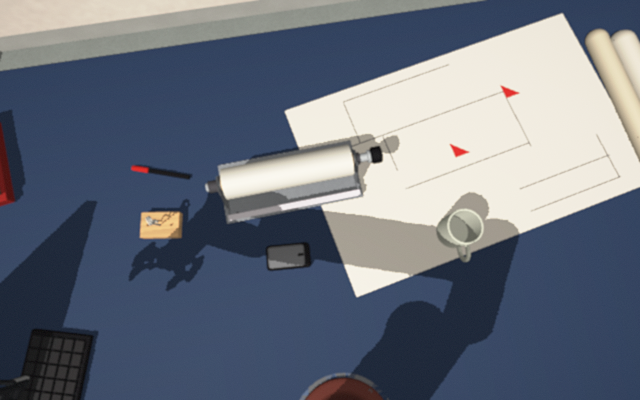

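Both views agree: knob at scene (237,224) / top (376,155), clip end at top (210,187), block with clip at scene (445,195) / top (160,225). The spindle is drawn out by about 15 mm. Next I'll refine the axis and the clip's pose.

```bash
cat > h.py <<'E'
from plant import *
import numpy as np, cv2
from scipy.spatial.transform import Rotation as Ro
def cloud(f,mask):
    v,u=np.nonzero(mask&(f["range_z"]>0));d=f["range_z"][v,u];K=f["intrinsics"]
    p=np.c_[(u-K[0,2])/K[0,0]*d,-(v-K[1,2])/K[1,1]*d,-d,np.ones_like(d)]
    return (p@f["world_from_camera"].T)[:,:3],u,v
def proj(f,P):
    P=np.atleast_2d(P);c=np.c_[P,np.ones(len(P))]@np.linalg.inv(f["world_from_camera"]).T
    K=f["intrinsics"];return np.c_[K[0,0]*c[:,0]/-c[:,2]+K[0,2],-K[1,1]*c[:,1]/-c[:,2]+K[1,2]]
def tool():
    s=state();q=s["tool_rot"];return np.array(s["tool_pos"]),Ro.from_quat([q[1],q[2],q[3],q[0]])
def go(P,R=None,pos=None,rot=None):
    p,r=tool();p=p if pos is None else pos; r=r if rot is None else rot
    sh=r.inv().apply(np.array(P)-p)/.5
    tn=(r.inv()*R).as_rotvec()/1.5 if R is not None else np.zeros(3)
    print("shift",sh.round(4),"turn",tn.round(4),"rows",np.linalg.norm(sh)*.5/.0625,np.linalg.norm(tn)*1.5/.1867)
E
python3 - <<'E'
from h import *
from scipy.optimize import least_squares
for c in("scene","top"):
    f=grab_frame(c);print(c)
    m=cut_out(c,"stand");print(len(m),m[0]["p"])
    P,u,v=cloud(f,m[0]["pixels"]);Q=P[(P[:,2]>.1)&(P[:,2]<.125)]
    def res(a):
        n=np.array([np.cos(a[1]),np.sin(a[1])]);x=Q[:,:2]@n-a[0]
        return np.hypot(x,Q[:,2]-a[2])-.036
    r=least_squares(res,[.577,.049,.085],loss="soft_l1",f_scale=.002);a=r.x
    yd=np.array([-np.sin(a[1]),np.cos(a[1])]);t=Q[:,:2]@yd
    print("roll",a,np.std(r.fun),np.percentile(t,[0.5,99.5]),len(Q))
    for n in("clip","block","knob_end","cross_hole","spindle"):
        m=cut_out(c,n)
        if not m: print(n,None);continue
        P,u,v=cloud(f,m[0]["pixels"])
        print(n,m[0]["p"],len(P),[int(z) for z in(u.min(),u.max(),v.min(),v.max())],np.percentile(P@np.array([yd[0],yd[1],0]),[2,50,98]).round(4))
        if n in("clip",):print(np.c_[u,v,P.round(3)*1000].astype(int)[::max(1,len(P)//40)].tolist())
        if n=="block":
            Q2=P[(P[:,2]>.018)&(P[:,2]<.03)];print(cv2.minAreaRect((Q2[:,:2]*1000).astype(np.float32)),np.median(Q2[:,2]))
    for nm,(x,y,w,h) in {"clip":((410,160,64,64) if c=="scene" else (130,195,64,64))}.items():
        cv2.imwrite(f"pics/{c}_clip.png",cv2.resize(f["color"][y:y+h,x:x+w,::-1],None,fx=6,fy=6,interpolation=cv2.INTER_CUBIC))
a=cv2.hconcat([cv2.imread("pics/scene_clip.png"),cv2.imread("pics/top_clip.png")]);cv2.imwrite("pics/clip2.png",a)
E
```

```text
scene
1 0.71
roll [0.5787246  0.03347438 0.08561304] 0.004005930867180292 [-0.19510963  0.17921095] 2966
clip None
block 0.58 815 [422, 462, 191, 213] [0.2947 0.3355 0.3839]
((517.2593994140625, 359.2197570800781), (90.58573913574219, 67.2978515625), 83.00495910644531) 0.02514888017444261
knob_end 0.63 312 [229, 259, 215, 232] [-0.1993 -0.18   -0.1497]
cross_hole 0.7 350 [228, 260, 214, 232] [-0.2038 -0.1797 -0.1468]
spindle 0.53 339 [229, 259, 214, 232] [-0.2011 -0.1801 -0.15  ]
top
1 0.88
roll [0.578197   0.0390505  0.08445011] 0.003358517943196871 [-0.19782262  0.1619346 ] 3779
clip 0.6 246 [132, 188, 166, 178] [0.2617 0.33   0.3884]
[[133, 166, 675, 416, 8], [132, 167, 672, 418, 11], [138, 167, 669, 402, 14], [144, 167, 668, 389, 9], [137, 168, 667, 405, 14], [143, 168, 665, 391, 12], [132, 169, 667, 418, 12], [138, 169, 664, 403, 12], [144, 169, 661, 387, 15], [150, 169, 659, 373, 14], [137, 170, 663, 407, 10], [143, 170, 659, 390, 15], [149, 170, 659, 378, 8], [155, 170, 656, 363, 10], [141, 171, 659, 397, 11], [147, 171, 656, 382, 12], [153, 171, 653, 367, 12], [159, 171, 650,
[... 279 characters left out ...]
 638, 324, 12], [177, 174, 636, 309, 12], [183, 174, 635, 295, 9], [168, 175, 637, 331, 13], [174, 175, 636, 318, 9], [180, 175, 633, 302, 11], [186, 175, 630, 287, 13], [175, 176, 632, 315, 10], [181, 176, 629, 299, 13], [187, 176, 627, 285, 12], [179, 177, 629, 306, 9], [185, 177, 626, 291, 10], [183, 178, 623, 295, 13]]
block 0.81 1038 [140, 181, 212, 239] [0.2921 0.3346 0.3836]
((515.2413940429688, 359.4421081542969), (91.35122680664062, 60.81293869018555), 81.5774154663086) 0.024137689307595855
knob_end 0.79 314 [353, 382, 146, 163] [-0.2094 -0.1823 -0.1531]
cross_hole 0.88 293 [360, 382, 146, 163] [-0.2171 -0.1838 -0.1575]
spindle 0.83 319 [206, 382, 146, 189] [-0.2046 -0.1822  0.17  ]
```

View pics/clip2.png

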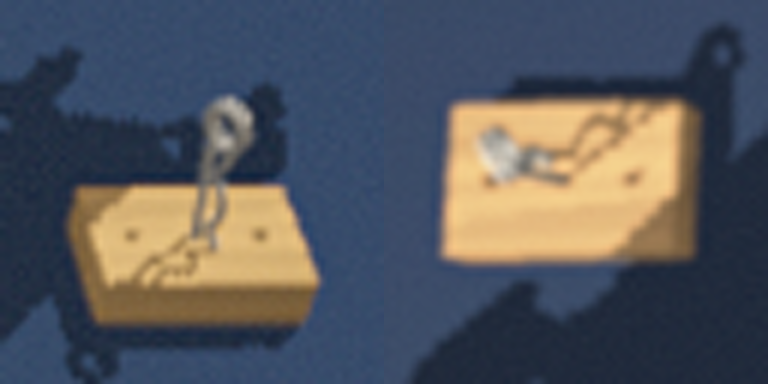

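```bash
cat >> h.py <<'E'
yd=np.array([-.038,.9993,0]);yd/=np.linalg.norm(yd)
R0=Ro.from_matrix(np.c_[np.cross(yd,[0,0,-1]),yd,[0,0,-1]])
E
cat > fit.py <<'E'
from h import *
from scipy.optimize import differential_evolution
t=np.linspace(0,2*np.pi,24)
pl=lambda a,n:np.c_[np.interp(np.linspace(0,1,n),np.linspace(0,1,len(a)),[p[0] for p in a]),np.zeros(n),np.interp(np.linspace(0,1,n),np.linspace(0,1,len(a)),[p[1] for p in a])]
M=np.r_[*[np.c_[7+9*np.cos(t),np.full(24,y),40+9*np.sin(t)] for y in(-2.2,2.2)],pl([(0,-20),(0,38)],30),pl([(14,33),(11,15),(12,0),(6,-12),(11.5,-22)],25)]/1000
F=[];G=[]
for c in("scene","top"):
    f=grab_frame(c);F.append(f);hsv=cv2.cvtColor(f["color"],cv2.COLOR_RGB2HSV).astype(float)
    g=np.clip(1-hsv[...,1]/110,0,1)*np.clip((hsv[...,2]-50)/70,0,1)
    G.append(g)
for f,g,(x,y) in zip(F,G,((420,165),(140,205))): print((g[y:y+45:1,x:x+45]>.3).sum())
Gs=[cv2.GaussianBlur(g,(0,0),.7) for g in G]
def pose(a):
    return Ro.from_euler("xy",[a[1],a[2]])*Ro.from_euler("z",a[0])
def cost(a):
    r=pose(a);o=np.array([a[3],a[4],.010])
    P=r.apply(M+[0,0,.036])+o;tot=0
    for i,(f,g) in enumerate(zip(F,Gs)):
        uv=proj(f,P)+a[5+2*i:7+2*i]
        x0,y0=(425,165) if i==0 else (138,208)
        im=np.zeros((40,40),np.float32)
        k=np.round((uv-[x0,y0])).astype(int);k=k[((k>=0)&(k<40)).all(1)]
        im[k[:,1],k[:,0]]=1
        im=cv2.GaussianBlur(im,(0,0),.8);h=g[y0:y0+40,x0:x0+40]
        tot-=(im*h).sum()/np.sqrt((im**2).sum()*(h**2).sum())
    return tot+.02*np.sum(np.array(a[5:])**2)
if __name__=="__main__":
    for x in([432,199.2],[453.3,199.2],[137+5,225]):pass
    B=[(0,0)]*1
    for k in range(3):
        lo=k*2*np.pi/3
        b=[(lo,lo+2*np.pi/3),(-.09,.09),(-.09,.09),(.506,.524),(.350,.368)]+[(-1,1)]*4
        r=differential_evolution(cost,b,maxiter=60,popsize=8,seed=k)
        R=pose(r.x);o=np.array([r.x[3],r.x[4],.010])
        print(r.fun.round(3),r.x.round(3),"coil",(o+R.apply([.007,0,.076])).round(4),"orig",(o+R.apply([0,0,.036])).round(4),"y",R.apply([0,1,0]).round(3))
E
python3 fit.py
python3 - <<'E'
from h import *
go([.592,-.232,.23],R0)
E
```

```text
142
138
-1.681 [ 0.374  0.052 -0.084  0.514  0.361  0.187  0.062 -0.01  -0.351] coil [0.514  0.3594 0.0863] orig [0.5109 0.3589 0.0458] y [-0.368  0.93   0.017]
-1.667 [ 3.488  0.013  0.017  0.52   0.363  0.386 -0.047 -0.061 -0.117] coil [0.5145 0.3593 0.0861] orig [0.5204 0.3622 0.046 ] y [ 0.339 -0.941 -0.018]
-1.6 [ 4.724e+00 -2.000e-03 -1.000e-03  5.150e-01  3.650e-01  4.570e-01
  5.000e-02  1.370e-01 -1.000e-03] coil [0.5146 0.3585 0.086 ] orig [0.5146 0.3654 0.046 ] y [1.    0.012 0.001]
shift [-1.2704 -1.1924  0.0026] turn [ 0.      0.     -0.3045] rows 13.938482149537258 2.4466910226302896
```

Request:
{"name": "jog_arm", "arguments": {"motion": "0 -0.45 -0.42 0 0 0 -0.3045;0 -0.45 -0.42 0 0 0 -0.3045;0 -0.45 -0.42 0 0 0 -0.3045;0 -0.45 -0.42 0 0 0 -0.3045;0 -0.45 -0.42 0 0 0 -0.3045"}}

```text
time: 2.42
tool_pos: [0.3748, 0.2858, 0.2316]
tool_rot: [0.001, -0.019, 1.0, 0.0]
contact_force: [0.1, 0.3, -0.3]
gripper_width: 0.002
grasp_force: 0.0
```

Run:
```python
from h import *
go([.592,-.232,.23],R0)
```

```text
shift [-0.3945 -1.0515  0.0032] turn [0.0002 0.0007 0.0001] rows 8.984423037934041 0.0059909960301359364
```

Request:
{"name": "jog_arm", "arguments": {"motion": "0 -0.2 -0.6 0 0 0 0;0 -0.2 -0.6 0 0 0 0;0 -0.2 -0.6 0 0 0 0;0 -0.2 -0.6 0 0 0 0;0 -0.2 -0.6 0 0 0 0"}}

```text
time: 3.05
tool_pos: [0.4848, -0.0069, 0.2318]
tool_rot: [0.001, -0.019, 1.0, 0.0]
contact_force: [0.8, 0.4, 0.3]
gripper_width: -0.001
grasp_force: 0.0
```

Request:
{"name": "jog_arm", "arguments": {"motion": "0 -0.1945 -0.46 0 0 0 0;0 -0.1945 -0.46 0 0 0 0;0 -0.1945 -0.46 0 0 0 0;0 -0.1945 -0.46 0 0 0 0;0 -0.1945 -0.46 0.1 0 0 0"}}

```text
time: 3.68
tool_pos: [0.5942, -0.2367, 0.1862]
tool_rot: [0.005, -0.017, 1.0, -0.003]
contact_force: [0.8, 0.9, 0.3]
gripper_width: 0.001
grasp_force: 0.0
```

Run:
```python
from h import *
go([.592,-.232,.080],R0)
```

```text
shift [0.0062 0.0109 0.2122] turn [-0.0043  0.0065 -0.0029] rows 1.7008545378609699 0.0668487077332983
```

Request:
{"name": "jog_arm", "arguments": {"motion": "0 0.006 0.01 0.1 0 0 0;0 0.006 0.01 0.212 0 0 0;0 0.006 0.01 0.212 0 0 0;0 0.006 0.03 0.212 0 0 0;0 0.006 0.04 0.212 0 0 0"}}

```text
time: 4.3
tool_pos: [0.5887, -0.2114, 0.0792]
tool_rot: [0.003, -0.019, 1.0, -0.001]
contact_force: [0.7, -0.2, 0.1]
gripper_width: -0.002
grasp_force: 0.0
```

Request:
{"name": "jog_arm", "arguments": {"motion": "0 0 0.008 0 0 0 0;0 0 0.016 0 0 0 0;0 0 0.02 0 0 0 0;0 0 0.025 0 0 0 0;0 0 0.028 0 0 0 0"}}

```text
time: 4.92
tool_pos: [0.5859, -0.1979, 0.0754]
tool_rot: [0.0, -0.019, 1.0, -0.001]
contact_force: [-0.4, -4.3, -0.7]
gripper_width: -0.001
grasp_force: 2.0
```

Request:
{"name": "jog_arm", "arguments": {"motion": "0 0 0.004 0 0 0 0;0 0 0.008 0 0 0 0;0 0 0.011 0 0 0 0;0 0 0.013 0 0 0 0;0 0 0.015 0 0 0 0"}}

```text
time: 5.55
tool_pos: [0.5856, -0.1896, 0.0753]
tool_rot: [-0.0, -0.019, 1.0, -0.0]
contact_force: [-0.2, -4.8, -1.5]
gripper_width: -0.002
grasp_force: 2.0
```

Request:
{"name": "jog_arm", "arguments": {"motion": "0 0 0.002 0 0 0 0;0 0 0.004 0 0 0 0;0 0 0.005 0 0 0 0;0 0 0.006 0 0 0 0;0 0 0.006 0 0 0 0"}}

```text
time: 6.18
tool_pos: [0.5855, -0.1866, 0.0753]
tool_rot: [-0.0, -0.019, 1.0, 0.0]
contact_force: [0.1, -3.5, -0.4]
gripper_width: -0.003
grasp_force: 1.8
```

Request:
{"name": "jog_arm", "arguments": {"motion": "0 0 0.002 0 0 0 0;0 0 0.004 0 0 0 0;0 0 0.005 0 0 0 0;0 0 0.006 0 0 0 0;0 0 0.006 0 0 0 0"}}

```text
time: 6.8
tool_pos: [0.5854, -0.1835, 0.0753]
tool_rot: [0.0, -0.019, 1.0, 0.0]
contact_force: [-1.0, -4.2, 0.0]
gripper_width: 0.002
grasp_force: 1.8
```

Run:
```python
from h import *
for c in("scene","top"):
    f=grab_frame(c)
    for t in("knob_end","cross_hole"):
        print(c,t,[(round(r["p"],2),np.round(r["at"],4).tolist()) for r in place_of(c,t)[:2]])
    print(proj(f,[.570,.225,.085]))
    u,v=proj(f,[.570,.225,.085])[0].astype(int)
    cv2.imwrite(f"pics/{c}_h.png",cv2.resize(f["color"][v-16:v+16,u-16:u+16,::-1],None,fx=12,fy=12,interpolation=cv2.INTER_CUBIC));print(u-16,v-16)
cv2.imwrite("pics/hole2.png",cv2.hconcat([cv2.imread("pics/scene_h.png"),cv2.imread("pics/top_h.png")]))
```

```text
scene knob_end [(0.57, [0.5894, -0.1706, 0.0821])]
scene cross_hole [(0.66, [0.5175, 0.3561, 0.002])]
[[402.50994126 201.0470716 ]]
386 185
top knob_end [(0.6, [0.3925, -0.3354, -0.0031])]
top cross_hole [(0.57, [0.5684, 0.2257, 0.0866])]
[[206.00007565 187.51898085]]
190 171
```

View pics/hole2.png

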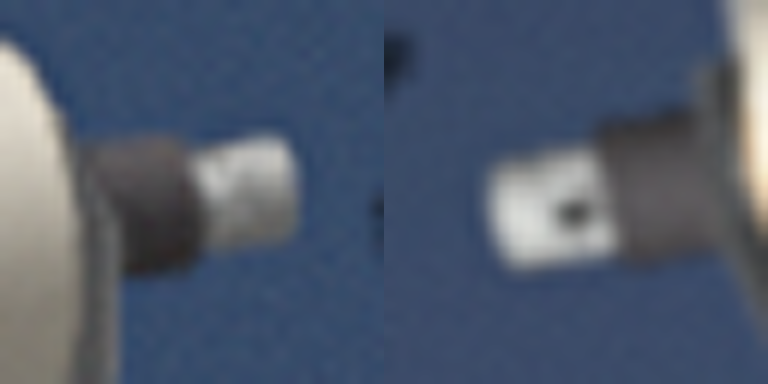

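The top view shows the hole at about (205.5,188), nearly mid-shaft in that camera's view, which means it is rolled about 0.35 rad towards the robot. The hub gap still looks a little under 10 mm, so I'll keep pushing to the stop.

Request:
{"name": "jog_arm", "arguments": {"motion": "0 0 0.002 0 0 0 0;0 0 0.003 0 0 0 0;0 0 0.004 0 0 0 0;0 0 0.005 0 0 0 0;0 0 0.005 0 0 0 0"}}

```text
time: 7.72
tool_pos: [0.5853, -0.1811, 0.0753]
tool_rot: [-0.0, -0.019, 1.0, 0.0]
contact_force: [-0.7, -3.7, -0.1]
gripper_width: 0.0
grasp_force: 1.9
```

Request:
{"name": "jog_arm", "arguments": {"motion": "0 0 0.001 0 0 0 0;0 0 0.002 0 0 0 0;0 0 0.003 0 0 0 0;0 0 0.003 0 0 0 0;0 0 0.003 0 0 0 0"}}

```text
time: 8.35
tool_pos: [0.5852, -0.1796, 0.0753]
tool_rot: [-0.0, -0.019, 1.0, 0.0]
contact_force: [-0.3, -3.6, 0.4]
gripper_width: -0.003
grasp_force: 1.8
```

Request:
{"name": "jog_arm", "arguments": {"motion": "0 0 0.001 0 0 0 0;0 0 0.002 0 0 0 0;0 0 0.003 0 0 0 0;0 0 0.003 0 0 0 0;0 0 0.003 0 0 0 0"}}

```text
time: 8.98
tool_pos: [0.5853, -0.1794, 0.0754]
tool_rot: [0.0, -0.019, 1.0, -0.001]
contact_force: [-0.2, -7.5, -1.0]
gripper_width: 0.004
grasp_force: 3.8
```

Request:
{"name": "jog_arm", "arguments": {"motion": "0 0 0.001 0 0 0 0;0 0 0.002 0 0 0 0;0 0 0.003 0 0 0 0;0 0 0.003 0 0 0 0;0 0 0.003 0 0 0 0"}}

```text
time: 9.6
tool_pos: [0.5852, -0.1793, 0.0755]
tool_rot: [0.0, -0.019, 1.0, -0.003]
contact_force: [-0.2, -12.4, -2.3]
gripper_width: 0.001
grasp_force: 5.8
```

Hard stop reached (force rose with no motion). I'll back off and go to the clip.

Request:
{"name": "jog_arm", "arguments": {"motion": "0 0 -0.04 0 0 0 0;0 0 -0.09 0 0 0 0;50 0 -0.09 -0.1 0 0 0;50 0 -0.09 -0.22 0 0 0;50 0 -0.09 -0.3 0 0 0"}}

```text
time: 10.22
tool_pos: [0.5877, -0.2229, 0.2289]
tool_rot: [0.002, -0.019, 1.0, -0.0]
contact_force: [0.4, -1.0, -0.8]
gripper_width: 0.502
grasp_force: 0.0
```

Run:
```python
from h import *
s=state();print(s["tool_pos"],s["contact_force"])
cy=np.array([-.36,.933,0]);cy/=np.linalg.norm(cy)
Rc=Ro.from_matrix(np.c_[np.cross(cy,[0,0,-1]),cy,[0,0,-1]])
go([.514,.3594,.20],Rc)
```

```text
[ 0.58771129 -0.22292683  0.22890775] [ 0.42902349 -0.95430475 -0.84066464]
shift [0.1041 1.1694 0.0567] turn [-0.0008  0.0022 -0.2207] rows 9.402958420012853 1.7728908839834199
```

Request:
{"name": "jog_arm", "arguments": {"motion": "50 0.05 0.6 0 0 0 -0.2207;50 0.05 0.6 0 0 0 -0.2207;50 0.05 0.6 0 0 0 -0.2207;50 0.05 0.6 0 0 0 -0.2207;50 0.05 0.6 0 0 0 -0.2207"}}

```text
time: 10.85
tool_pos: [0.5503, 0.0789, 0.2256]
tool_rot: [0.0, -0.184, 0.983, 0.001]
contact_force: [0.7, -0.0, 0.1]
gripper_width: 0.497
grasp_force: 0.0
```

Run:
```python
from h import *
cy=np.array([-.36,.933,0]);cy/=np.linalg.norm(cy)
Rc=Ro.from_matrix(np.c_[np.cross(cy,[0,0,-1]),cy,[0,0,-1]])
go([.514,.3594,.20],Rc)
```

```text
shift [-0.1348  0.5493  0.0518] turn [0.0008 0.0003 0.0007] rows 4.5440037577074115 0.00875536764011494
```

Request:
{"name": "jog_arm", "arguments": {"motion": "50 -0.135 0.549 0.05 0 0 0;50 -0.135 0.549 0.05 0 0 0;50 -0.135 0.549 0.05 0 0 0;50 -0.135 0.549 0.05 0 0 0;50 -0.135 0.549 0.05 0 0 0"}}

```text
time: 11.48
tool_pos: [0.5139, 0.36, 0.1998]
tool_rot: [-0.001, -0.185, 0.983, 0.001]
contact_force: [0.4, -1.1, -0.1]
gripper_width: 0.501
grasp_force: 0.0
```

Request:
{"name": "jog_arm", "arguments": {"motion": "50 0 0 0.1 0 0 0;50 0 0 0.15 0 0 0;50 0 0 0.15 0 0 0;50 0 0 0.15 0 0 0;50 0 0 0.15 0 0 0"}}

```text
time: 12.1
tool_pos: [0.5158, 0.3579, 0.1276]
tool_rot: [0.002, -0.183, 0.983, 0.001]
contact_force: [0.5, 0.3, 0.3]
gripper_width: 0.498
grasp_force: 0.0
```

Run:
```python
from h import *
cy=np.array([-.36,.933,0]);cy/=np.linalg.norm(cy)
Rc=Ro.from_matrix(np.c_[np.cross(cy,[0,0,-1]),cy,[0,0,-1]])
print(state()["tool_pos"])
go([.514,.3594,.067],Rc)
I=[]
for c in("scene","top"):
    f=grab_frame(c);u,v=proj(f,[.514,.3594,.08])[0].astype(int);print(u-20,v-20)
    I.append(cv2.resize(f["color"][v-20:v+20,u-20:u+20,::-1],None,fx=10,fy=10,interpolation=cv2.INTER_CUBIC))
cv2.imwrite("pics/g1.png",cv2.hconcat(I))
```

```text
[0.51583558 0.35793235 0.12762074]
shift [0.0028 0.004  0.1212] turn [0.0004 0.0023 0.0002] rows 0.9706604163221249 0.019022810168655764
426 161
129 201
```

View pics/g1.png

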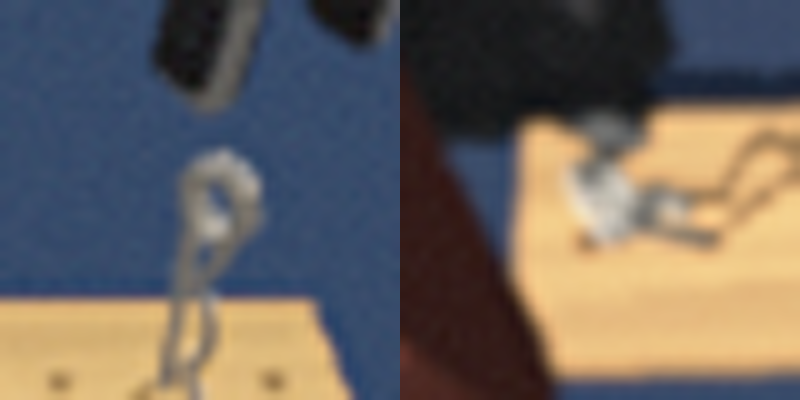

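The picture shows the coil ring at scene crop (220,195), the straight leg on the left running to the middle hole at (168,382), and the bent leg on the right. So clip x is about world (0.93,0.36). Grasping now.

Request:
{"name": "jog_arm", "arguments": {"motion": "50 0 0 0.06 0 0 0;50 0.002 0.002 0.122 0 0 0;50 0.002 0.002 0.122 0 0 0;50 0.002 0.002 0.122 0 0 0;50 0.002 0.002 0.122 0 0 0"}}

```text
time: 12.82
tool_pos: [0.5145, 0.3588, 0.0666]
tool_rot: [0.002, -0.183, 0.983, 0.001]
contact_force: [0.2, -0.1, 0.4]
gripper_width: 0.501
grasp_force: 0.0
```

Request:
{"name": "jog_arm", "arguments": {"motion": "20 0 0 0 0 0 0;10 0 0 0 0 0 0;6 0 0 0 0 0 0;4 0 0 0 0 0 0;4 0 0 0 0 0 0"}}

```text
time: 13.45
tool_pos: [0.5138, 0.3577, 0.0649]
tool_rot: [0.001, -0.183, 0.983, -0.0]
contact_force: [1.5, -4.7, 4.4]
gripper_width: 0.088
grasp_force: 59.3
```

Request:
{"name": "jog_arm", "arguments": {"motion": "4 0 0 -0.01 0 0 0;4 0 0 -0.02 0 0 0;4 0 0 -0.04 0 0 0;4 0 0 -0.12 0 0 0;4 0 0 -0.2 0 0 0"}}

```text
time: 14.08
tool_pos: [0.5118, 0.3592, 0.1654]
tool_rot: [-0.001, -0.184, 0.983, 0.001]
contact_force: [0.9, 0.8, -0.2]
gripper_width: 0.085
grasp_force: 58.7
```

Run:
```python
from h import *
s=state();print(s["tool_pos"],s["contact_force"],s["gripper_width"])
# target: coil/clip above the hole, tilt -0.35
for a in(-.35,):
    R=Ro.from_rotvec(a*yd)*R0
    go([.52,.225,.23],R)
```

```text
[0.51184371 0.35915373 0.16539742] [ 0.89954336  0.77826864 -0.17391031] 0.08508863880054031
shift [ 0.0819 -0.2557 -0.1298] turn [ 0.0404 -0.2327  0.2184] rows 2.3859450215292055 2.5844033279510708
```

Request:
{"name": "jog_arm", "arguments": {"motion": "4 0.02 -0.06 -0.08 0.01 -0.06 0.05;4 0.05 -0.15 -0.11 0.04 -0.2327 0.2184;4 0.0819 -0.2557 -0.11 0.0404 -0.2327 0.2184;4 0.0819 -0.2557 -0.11 0.0404 -0.2327 0.2184;4 0.0819 -0.2557 -0.11 0.0404 -0.2327 0.2184"}}

```text
time: 14.7
tool_pos: [0.5208, 0.225, 0.2202]
tool_rot: [0.176, -0.019, 0.984, 0.003]
contact_force: [-0.2, 0.1, 0.3]
gripper_width: 0.086
grasp_force: 58.8
```

Run:
```python
from h import *
R=Ro.from_rotvec(-.35*yd)*R0
p,r=tool();print(p,r.apply(np.eye(3)).round(3).tolist())
go([.538,.227,.171],R)
I=[]
for c in("scene","top"):
    f=grab_frame(c);u,v=proj(f,p+r.apply([0,0,.015]))[0].astype(int);print(u-20,v-20)
    print(proj(f,[p+r.apply([0,0,z]) for z in(-.019,0,.057)]).round(1).tolist())
    np.save(f"pics/{c}_held.npy",f["color"])
    I.append(cv2.resize(f["color"][v-25:v+25,u-25:u+25,::-1],None,fx=8,fy=8,interpolation=cv2.INTER_CUBIC))
    print(u-25,v-25,[(round(q["p"],2),np.round(q["at"],4).tolist()) for t in("clip","coil") for q in place_of(c,t)[:1]])
cv2.imwrite("pics/g2.png",cv2.hconcat(I))
```

```text
[0.52082862 0.22500743 0.22018342] [[-0.938, -0.036, -0.346], [-0.038, 0.999, 0.0], [0.345, 0.013, -0.938]]
shift [0.0017 0.0027 0.1042] turn [0.     0.002  0.0001] rows 0.834125755044281 0.01570575885893882
385 128
[[405.7, 134.0], [405.4, 142.3], [404.6, 166.4]]
380 123 [(0.68, [0.5282, 0.2208, 0.1991]), (0.51, [0.5177, 0.2239, 0.2405])]
172 174
[[188.1, 196.9], [190.4, 195.6], [196.8, 192.0]]
167 169 [(0.55, [0.5863, -0.1689, 0.0871]), (0.62, [0.6464, 0.3311, -0.0013])]
```

View pics/g2.png

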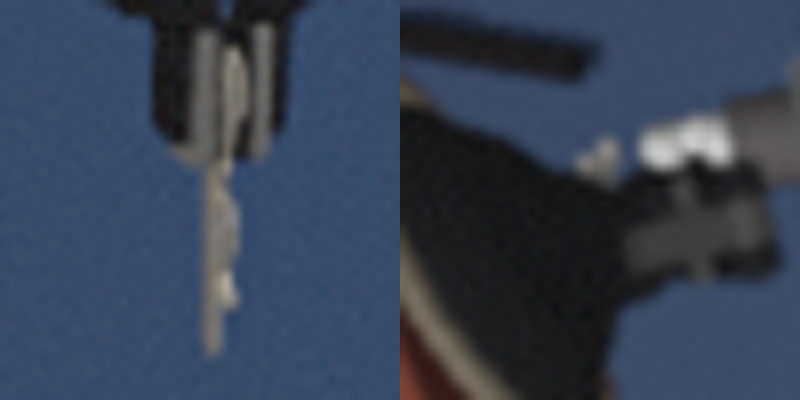

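Scene crop: edge-on view of the held clip, with the straight tip at px (406,167) and the coil between the pads at (409,133). I'll turn the clip to face the scene camera and measure its in-plane lean.

Request:
{"name": "jog_arm", "arguments": {"motion": "4 0 0 0 0 0 -0.12;4 0 0 0 0 0 -0.24;4 0 0 0 0 0 -0.36;4 0 0 0 0 0 -0.48;4 0 0 0 0 0 -0.6"}}

```text
time: 15.62
tool_pos: [0.5213, 0.2246, 0.2193]
tool_rot: [0.158, -0.448, 0.877, -0.075]
contact_force: [0.1, -0.1, -0.8]
gripper_width: 0.083
grasp_force: 58.8
```

Run:
```python
from h import *
p,r=tool();print(p,r.apply(np.eye(3)).round(3).tolist())
f=grab_frame("scene");u,v=proj(f,p+r.apply([0,0,.02]))[0].astype(int);u0,v0=u-18,v-27
np.savez("pics/held.npz",c=f["color"],d=f["range_z"],p=p,q=r.as_quat());print(u0,v0)
print(proj(f,[p+r.apply([0,0,z]) for z in(-.019,0,.057)]).round(1).tolist())
cv2.imwrite("pics/g3.png",cv2.resize(f["color"][v0:v0+48,u0:u0+36,::-1],None,fx=12,fy=12,interpolation=cv2.INTER_CUBIC))
```

```text
[0.52126441 0.22463642 0.21927658] [[-0.549, -0.809, -0.211], [-0.762, 0.588, -0.273], [0.345, 0.011, -0.939]]
386 124
[[405.5, 134.5], [405.2, 142.8], [404.4, 166.8]]
```

View pics/g3.png

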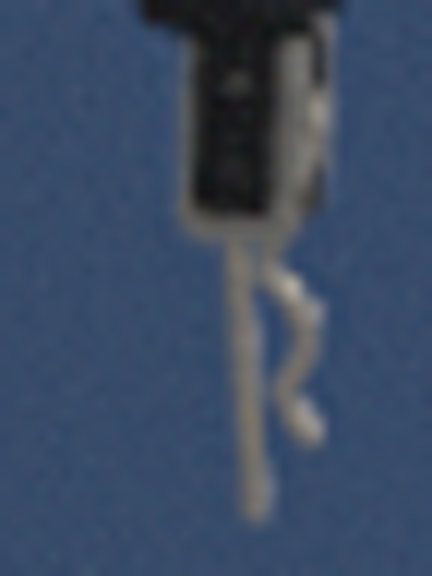

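The face-on view is clear. The straight leg runs from crop (237,245) to (257,520) with the bent leg on the right at (315,430), so the leg is slightly off the tool axis. Fitting it numerically.

Run:
```python
from h import *
from scipy.optimize import least_squares
z=np.load("pics/held.npz");p=z["p"];r=Ro.from_quat(z["q"]);f=grab_frame("scene")
px=lambda a:np.array([386,124])+(np.array(a)+.5)/12-.5
tip=px([257,520]);up=px([238,250]);mid=px([248,380]);fl=px([315,440])
def cl2tool(th,cx,cz,P): # clip x=-toolx, z=-toolz, y=y
    P=np.array(P)-[7,0,40];P=P/1000
    Q=np.c_[-P[:,0],P[:,1],-P[:,2]]
    return Ro.from_rotvec([0,th,0]).apply(Q)+[cx,0,cz]
def res(a):
    th,cx,cz,zu,zm=a
    W=p+r.apply(cl2tool(th,cx,cz,[[0,0,-36],[0,0,zu],[0,0,zm],[11.5+1.5,0,-22-1]]))
    return np.r_[(proj(f,W)-np.array([tip,up,mid,fl])).ravel(),(cz+.021)*300]
s=least_squares(res,[0,0,-.021,10,-10],x_scale=[.1,.005,.005,10,10]);print(s.x.round(4),s.fun.round(2))
print("tip tool",cl2tool(*s.x[:3],[[0,0,-36],[0,0,0],[7,0,40]]).round(4))
# depth of leg pixels
m=np.zeros(z["d"].shape,bool)
for v in range(147,167):m[v,int(round(np.interp(v,[up[1],tip[1]],[up[0],tip[0]])))]=1
P,u,v=cloud({**f,"range_z":z["d"]},m);T=r.inv().apply(P-p);print((T*1000).round(1)[::2].tolist())
```

```text
[-1.12600e-01 -4.30000e-03 -2.13000e-02  1.56251e+01 -9.67260e+00] [-0.05 -0.58 -0.17  0.01 -0.16  0.01  0.36  0.6  -0.08]
tip tool [[-0.0059  0.      0.055 ]
 [-0.0018  0.      0.0193]
 [-0.0043  0.     -0.0213]]
[[-1.9, 0.8, 9.9], [-2.7, -1.8, 13.7], [-2.5, -0.3, 18.9], [-2.0, 2.1, 24.4], [-3.4, -2.5, 27.5], [-3.0, -0.2, 33.0], [-2.8, 1.3, 38.3], [-5.6, 0.1, 42.4], [-6.0, -1.0, 46.8], [-6.2, -0.9, 51.6]]
```

```bash
cat >> h.py <<'E'
TIP=np.array([-.0059,0,.055]);TH=.112
def Rt(h): return Ro.from_rotvec((h+TH)*yd)*R0   # h=-0.36: hole axis roll (towards -x)
def tcp_for_tip(T,h): return np.array(T)-Rt(h).apply(TIP)
E
python3 - <<'E'
from h import *
f=grab_frame("top");K=f["intrinsics"];W=f["world_from_camera"]
d=W[:3,:3]@np.array([(205.5-K[0,2])/K[0,0],-(188.1-K[1,2])/K[1,1],-1]);o=W[:3,3]
M=o+d*((.0944-o[2])/d[2]);print("mouth then",M)
h=-.36;a=np.array([np.sin(h),-np.sin(h)*0,np.cos(h)])
a=Ro.from_rotvec(h*yd).apply([0,0,1]);print("axis",a)
M=M+.0042*yd;C=M-.01*a;print("mouth now",M,"C",C)
T=M+.015*a;print("tcp",tcp_for_tip(T,h));p,r=tool();print(r.inv().apply(a),Rt(h).apply(np.eye(3)).round(3).tolist())
go(tcp_for_tip(T,h),Rt(h))
E
```

```text
mouth then [0.56620289 0.22406592 0.0944    ]
axis [-0.35201981 -0.01338612  0.93589682]
mouth now [0.56604329 0.22826288 0.0944    ] C [0.56956349 0.22839674 0.08504103]
tcp [0.54155677 0.22733174 0.1603075 ]
[ 0.00637498  0.00478758 -0.99996822] [[-0.969, -0.037, -0.245], [-0.038, 0.999, -0.0], [0.245, 0.009, -0.969]]
shift [-0.002   0.0046  0.1248] turn [-0.0325  0.0642  0.5979] rows 0.9988057296748196 4.8386869722679275
```

Request:
{"name": "jog_arm", "arguments": {"motion": "4 0 0 0 -0.006 0.013 0.12;4 0 0 0 -0.013 0.026 0.24;4 0 0 0.02 -0.02 0.038 0.36;4 0 0 0.05 -0.026 0.051 0.48;4 0 0.004 0.1 -0.0325 0.0642 0.598"}}

```text
time: 16.4
tool_pos: [0.5379, 0.2264, 0.1727]
tool_rot: [0.125, -0.016, 0.992, 0.003]
contact_force: [-0.2, 0.2, 0.1]
gripper_width: 0.09
grasp_force: 58.8
```

Run:
```python
from h import *
h=-.36;a=Ro.from_rotvec(h*yd).apply([0,0,1]);M=np.array([.566,.2275,.0944])
p,r=tool();print(p,state()["contact_force"],"tip",p+r.apply(TIP),"height",(p+r.apply(TIP)-M)@a)
go(tcp_for_tip(M+.003*a,h),Rt(h))
f=grab_frame("scene");u,v=proj(f,M)[0].astype(int)
print(u-20,v-35);cv2.imwrite("pics/g4.png",cv2.resize(f["color"][v-35:v+13,u-20:u+20,::-1],None,fx=12,fy=12,interpolation=cv2.INTER_CUBIC))
```

```text
[0.5378608  0.22640967 0.17268074] [-0.19394777  0.15903041  0.12120008] tip [0.55717552 0.22714082 0.12085202] height 0.027867557689499597
shift [-0.0036  0.      0.0496] turn [ 0.0004  0.0014 -0.0044] rows 0.3981709947377266 0.03695760861473674
383 161
```

View pics/g4.png

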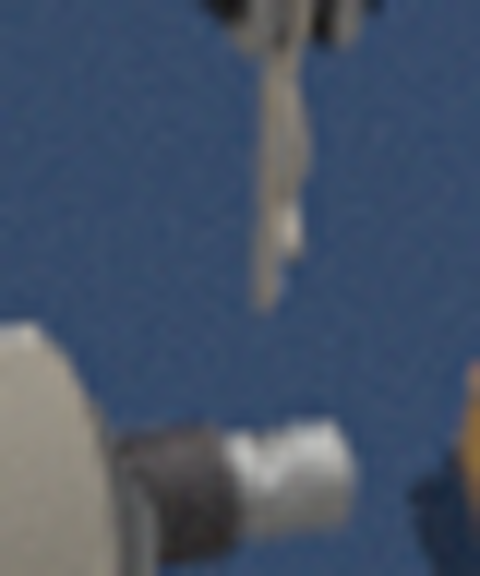

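The scene view shows the leg tip at (263,310) and the hole as a dark notch on the shaft's upper edge at (262,437). That confirms the roll towards the robot, and the leg is nearly in line with it. Descending to feel.

Request:
{"name": "jog_arm", "arguments": {"motion": "4 -0.0036 0.001 0.025 0 0 0;4 -0.0036 0.001 0.0496 0 0 0;4 -0.0036 0.001 0.0496 0 0 0;4 -0.0036 0.001 0.0496 0 0 0;4 -0.0036 0.001 0.0496 0 0 0"}}

```text
time: 17.08
tool_pos: [0.545, 0.2268, 0.1492]
tool_rot: [0.125, -0.02, 0.992, 0.002]
contact_force: [0.4, 0.5, -0.1]
gripper_width: 0.087
grasp_force: 58.8
```

Request:
{"name": "jog_arm", "arguments": {"motion": "4 0 0 0.001 0 0 0;4 0 0 0.002 0 0 0;4 0 0 0.003 0 0 0;4 0 0 0.004 0 0 0;4 0 0 0.005 0 0 0"}}

```text
time: 17.7
tool_pos: [0.5452, 0.2266, 0.1457]
tool_rot: [0.124, -0.02, 0.992, 0.002]
contact_force: [-0.6, -0.5, -1.0]
gripper_width: 0.085
grasp_force: 58.8
```

```bash
cat > st.py <<'E'
from h import *
h=-.36;a=Ro.from_rotvec(h*yd).apply([0,0,1]);M=np.array([.566,.228,.0944])
p,r=tool();s=state();T=p+r.apply(TIP)-M;xa=np.cross(yd,a)
F=s["contact_force"];print("tip-mouth mm: x %.2f y %.2f up %.2f"%tuple(1000*np.array([T@xa,T@yd,T@a])),"F x,y,up",[round(float(F@v),1) for v in(xa,yd,a)],s["time"])
E
python3 st.py
```

```text
tip-mouth mm: x -1.68 y -0.58 up 0.04 F x,y,up [-0.9, -0.5, -0.7] 17.7
```

Request:
{"name": "jog_arm", "arguments": {"motion": "4 -0.0034 0.001 -0.002 0 0 0;4 -0.0034 0.001 -0.002 0 0 0;4 -0.0034 0.001 0 0 0 0;4 -0.0034 0.001 0.001 0 0 0;4 -0.0034 0.001 0.002 0 0 0"}}

```text
time: 18.32
tool_pos: [0.5472, 0.2273, 0.1455]
tool_rot: [0.124, -0.02, 0.992, 0.002]
contact_force: [-0.8, -0.6, 1.3]
gripper_width: 0.088
grasp_force: 59.0
```

```bash
python3 st.py
```

```text
tip-mouth mm: x 0.09 y -0.02 up -0.90 F x,y,up [-0.4, -0.6, 1.5] 18.325
```

Request:
{"name": "jog_arm", "arguments": {"motion": "4 0 0 0.001 0 0 0;4 0 0 0.002 0 0 0;4 0 0 0.002 0 0 0;4 0 0 0.002 0 0 0;4 0 0 0.002 0 0 0"}}

```text
time: 18.95
tool_pos: [0.5476, 0.2273, 0.1448]
tool_rot: [0.124, -0.02, 0.992, 0.002]
contact_force: [-2.5, -0.3, 4.5]
gripper_width: 0.089
grasp_force: 59.7
```

```bash
python3 st.py
```

```text
tip-mouth mm: x 0.27 y 0.04 up -1.65 F x,y,up [-0.7, -0.2, 5.1] 18.95
```

Request:
{"name": "jog_arm", "arguments": {"motion": "4 0 0 -0.0015 0 0 0;4 -0.001 0 -0.0015 0 0 0;4 -0.002 0 -0.0015 0 0 0;4 -0.003 0 -0.0015 0 0 0;4 -0.004 0 -0.0013 0 0 0"}}

```text
time: 19.58
tool_pos: [0.5492, 0.2272, 0.1448]
tool_rot: [0.124, -0.02, 0.992, 0.002]
contact_force: [0.8, 0.1, -0.3]
gripper_width: 0.086
grasp_force: 58.9
```

```bash
python3 st.py
```

```text
tip-mouth mm: x 1.78 y -0.17 up -2.19 F x,y,up [0.7, 0.1, -0.5] 19.575
```

Request:
{"name": "jog_arm", "arguments": {"motion": "4 0 0 0.001 0 0 0;4 0 0 0.002 0 0 0;4 0 0 0.003 0 0 0;4 0 0 0.003 0 0 0;4 0 0 0.003 0 0 0"}}

```text
time: 20.2
tool_pos: [0.5495, 0.2273, 0.1439]
tool_rot: [0.124, -0.02, 0.992, 0.002]
contact_force: [0.5, -0.1, -0.7]
gripper_width: 0.083
grasp_force: 58.9
```

```bash
python3 st.py
```

```text
tip-mouth mm: x 1.75 y -0.05 up -3.13 F x,y,up [0.2, -0.2, -0.8] 20.2
```

Dropping freely, so the tip is in the hole. I'll continue along the leg direction.

Request:
{"name": "jog_arm", "arguments": {"motion": "4 -0.0002 0 0.002 0 0 0;4 -0.0004 0 0.004 0 0 0;4 -0.0005 0 0.005 0 0 0;4 -0.0006 0 0.006 0 0 0;4 -0.0006 0 0.006 0 0 0"}}

```text
time: 20.82
tool_pos: [0.5507, 0.2274, 0.1412]
tool_rot: [0.124, -0.02, 0.992, 0.002]
contact_force: [2.2, -0.4, 1.2]
gripper_width: 0.087
grasp_force: 58.9
```

```bash
python3 st.py
```

```text
tip-mouth mm: x 1.95 y -0.06 up -6.09 F x,y,up [2.4, -0.5, 0.4] 20.825
```

Request:
{"name": "jog_arm", "arguments": {"motion": "4 -0.001 0 0.002 0 0 0;4 -0.0018 0 0.004 0 0 0;4 -0.0025 0 0.006 0 0 0;4 -0.0025 0 0.008 0 0 0;4 -0.0025 0 0.008 0 0 0"}}

```text
time: 21.45
tool_pos: [0.5528, 0.2275, 0.1374]
tool_rot: [0.124, -0.02, 0.992, 0.002]
contact_force: [1.8, -0.7, 0.3]
gripper_width: 0.087
grasp_force: 58.9
```

```bash
python3 st.py
```

```text
tip-mouth mm: x 2.52 y -0.05 up -10.36 F x,y,up [1.7, -0.8, -0.4] 21.45
```

Request:
{"name": "jog_arm", "arguments": {"motion": "4 -0.001 0 0.003 0 0 0;4 -0.0018 0 0.006 0 0 0;4 -0.0023 0 0.008 0 0 0;4 -0.0028 0 0.01 0 0 0;4 -0.0028 0 0.01 0 0 0"}}

```text
time: 22.08
tool_pos: [0.5553, 0.2275, 0.1329]
tool_rot: [0.124, -0.02, 0.992, 0.002]
contact_force: [2.0, 0.3, -0.6]
gripper_width: 0.087
grasp_force: 58.9
```

```bash
python3 st.py; python3 -c "
from h import *
print(state()['ft_torque'])"
```

```text
tip-mouth mm: x 3.29 y -0.05 up -15.50 F x,y,up [1.7, 0.2, -1.2] 22.075
[ 0.01496067 -0.18843183 -0.00592296]
```

Lateral drift and contact normals say the hole is rolled about 0.12 rad more than I assumed. I'll pivot about the hole accordingly.

Request:
{"name": "jog_arm", "arguments": {"motion": "4 0.0025 0 0.0005 0 -0.02 0;4 0.005 0 0.001 0 -0.04 0;4 0.008 0 0.0015 0 -0.06 0;4 0.011 0 0.002 0 -0.08 0;4 0.011 0 0.002 0 -0.08 0"}}

```text
time: 22.7
tool_pos: [0.5497, 0.2274, 0.1306]
tool_rot: [0.183, -0.02, 0.983, 0.003]
contact_force: [1.0, -0.1, -0.2]
gripper_width: 0.088
grasp_force: 58.8
```

```bash
sed -i 's/h=-.36/h=-.48/' st.py; echo "print(s['ft_torque'], 1000*(p+r.apply(TIP)))
R=r.as_matrix();d=r.apply([-TH,0,.994]);print('leg tilt',np.arctan2(d[0],-d[2]))" >>st.py; python3 st.py
```

```text
tip-mouth mm: x 2.05 y 0.06 up -15.67 F x,y,up [0.8, -0.2, -0.6] 22.7
[0.04009694 0.19417379 0.02933791] [575.04435662 228.39926661  81.44476235]
leg tilt 0.48086635677099066
```

Request:
{"name": "jog_arm", "arguments": {"motion": "4 -0.0015 0 0.003 0 0.007 0;4 -0.003 0 0.005 0 0.015 0;4 -0.0035 0 0.007 0 0.015 0;4 -0.004 0 0.009 0 0.015 0;4 -0.004 0 0.009 0 0.015 0"}}

```text
time: 23.32
tool_pos: [0.5536, 0.2274, 0.127]
tool_rot: [0.172, -0.02, 0.985, 0.003]
contact_force: [-0.5, 0.5, -0.8]
gripper_width: 0.083
grasp_force: 58.8
```

```bash
python3 st.py
```

```text
tip-mouth mm: x 2.53 y -0.10 up -20.67 F x,y,up [-0.8, 0.5, -0.5] 23.325
[0.01304135 0.17279865 0.04098534] [577.7803138  228.34937861  77.23206487]
leg tilt 0.45726955738519315
```

Request:
{"name": "jog_arm", "arguments": {"motion": "4 -0.0002 0 0.002 0 0 0;4 -0.0005 0 0.004 0 0 0;4 -0.0007 0 0.006 0 0 0;4 -0.0009 0 0.008 0 0 0;4 -0.0011 0 0.01 0 0 0"}}

```text
time: 23.95
tool_pos: [0.5563, 0.2277, 0.1232]
tool_rot: [0.172, -0.02, 0.985, 0.003]
contact_force: [0.0, -1.1, 1.8]
gripper_width: 0.085
grasp_force: 58.9
```

```bash
python3 st.py
```

```text
tip-mouth mm: x 3.20 y 0.04 up -25.28 F x,y,up [0.8, -1.1, 1.6] 23.95
[-0.05207304 -0.05467995  0.03687024] [580.50341078 228.59580554  73.45754734]
leg tilt 0.45863473472227295
```

Request:
{"name": "jog_arm", "arguments": {"motion": "4 -0.0002 0 0.002 0 0 0;4 -0.0005 0 0.004 0 0 0;4 -0.0007 0 0.006 0 0 0;4 -0.0009 0 0.008 0 0 0;4 -0.0011 0 0.01 0 0 0"}}

```text
time: 24.58
tool_pos: [0.5585, 0.2277, 0.1185]
tool_rot: [0.173, -0.02, 0.985, 0.003]
contact_force: [-0.4, 0.1, 4.0]
gripper_width: 0.088
grasp_force: 59.1
```

```bash
python3 st.py
```

```text
tip-mouth mm: x 3.07 y 0.03 up -30.43 F x,y,up [1.5, 0.1, 3.7] 24.575
[ 0.05324905 -0.28587347  0.0126909 ] [582.75859626 228.67062791  68.82939497]
leg tilt 0.4587379344817225
```

Request:
{"name": "jog_arm", "arguments": {"motion": "4 -0.0002 0 0.002 0 0 0;4 -0.0005 0 0.004 0 0 0;4 -0.0007 0 0.006 0 0 0;4 -0.0009 0 0.008 0 0 0;4 -0.0009 0 0.008 0 0 0"}}

```text
time: 25.2
tool_pos: [0.5602, 0.2277, 0.1145]
tool_rot: [0.172, -0.02, 0.985, 0.003]
contact_force: [4.3, 0.6, 0.9]
gripper_width: 0.085
grasp_force: 59.0
```

```bash
python3 st.py
```

```text
tip-mouth mm: x 2.64 y -0.08 up -34.74 F x,y,up [4.2, 0.5, -1.2] 25.2
[ 0.07087537 -0.74990219  0.0017671 ] [584.37594264 228.62037283  64.80757887]
leg tilt 0.4583477539650251
```

Request:
{"name": "jog_arm", "arguments": {"motion": "4 -0.001 0 0.002 0 0 0;4 -0.002 0 0.004 0 0 0;4 -0.0027 0 0.006 0 0 0;4 -0.003 0 0.008 0 0 0;4 -0.003 0 0.008 0 0 0"}}

```text
time: 25.82
tool_pos: [0.5624, 0.2276, 0.1106]
tool_rot: [0.172, -0.02, 0.985, 0.003]
contact_force: [4.7, -0.9, -3.0]
gripper_width: 0.087
grasp_force: 58.5
```

```bash
python3 st.py
```

```text
tip-mouth mm: x 2.65 y -0.22 up -39.28 F x,y,up [2.7, -1.0, -4.8] 25.825
[ 0.03287037 -0.55494765  0.01201918] [586.48173068 228.55539318  60.78729483]
leg tilt 0.45681567047855093
```

The clip is now pulling down (axial force reversed), so the bent leg has passed the neck. I'll follow it home.

Request:
{"name": "jog_arm", "arguments": {"motion": "4 -0.0008 0 0.002 0 0 0;4 -0.0016 0 0.004 0 0 0;4 -0.0022 0 0.006 0 0 0;4 -0.0026 0 0.008 0 0 0;4 -0.0028 0 0.01 0 0 0"}}

```text
time: 26.45
tool_pos: [0.565, 0.2278, 0.1064]
tool_rot: [0.171, -0.02, 0.985, 0.003]
contact_force: [-0.8, 0.2, -1.0]
gripper_width: 0.083
grasp_force: 58.8
```

```bash
python3 st.py
```

```text
tip-mouth mm: x 2.99 y -0.13 up -44.15 F x,y,up [-1.2, 0.2, -0.5] 26.45
[-0.03737892  0.49277017  0.01599596] [589.02907155 228.747367    56.6236226 ]
leg tilt 0.45571509341916866
```

Request:
{"name": "jog_arm", "arguments": {"motion": "4 -0.0001 0 0.001 0 0 0;4 -0.0003 0 0.0025 0 0 0;4 -0.0004 0 0.004 0 0 0;4 -0.0005 0 0.005 0 0 0;4 -0.0005 0 0.005 0 0 0"}}

```text
time: 27.08
tool_pos: [0.5663, 0.2279, 0.1044]
tool_rot: [0.171, -0.02, 0.985, 0.003]
contact_force: [-4.7, 1.0, -1.6]
gripper_width: 0.084
grasp_force: 59.0
```

```bash
python3 st.py
```

```text
tip-mouth mm: x 3.28 y -0.10 up -46.54 F x,y,up [-4.9, 1.2, 0.7] 27.075
[-0.10142685  0.9279597  -0.00418007] [590.38520574 228.83084213  54.62997893]
leg tilt 0.45641565139369583
```

Request:
{"name": "jog_arm", "arguments": {"motion": "4 0.001 0 0 0 0 0;4 0.002 0 0 0 0 0;4 0.002 0 0.001 0 0 0;4 0.002 0 0.002 0 0 0;4 0.002 0 0.002 0 0 0"}}

```text
time: 27.7
tool_pos: [0.5664, 0.2281, 0.104]
tool_rot: [0.172, -0.02, 0.985, 0.003]
contact_force: [-4.5, 0.1, 0.8]
gripper_width: 0.086
grasp_force: 59.3
```

```bash
python3 st.py
```

```text
tip-mouth mm: x 3.31 y 0.07 up -46.93 F x,y,up [-3.6, 0.3, 2.8] 27.7
[-0.12018907  0.85207844 -0.03427372] [590.58661742 229.0086269   54.30000289]
leg tilt 0.4582399415170119
```

Request:
{"name": "jog_arm", "arguments": {"motion": "4 0.001 0 0.0005 0 0 0;4 0.002 0 0.001 0 0 0;4 0.002 0 0.0015 0 0 0;4 0.002 0 0.002 0 0 0;4 0.002 0 0.002 0 0 0"}}

```text
time: 28.32
tool_pos: [0.5664, 0.2281, 0.1035]
tool_rot: [0.173, -0.02, 0.985, 0.003]
contact_force: [-3.9, -0.8, 5.8]
gripper_width: 0.086
grasp_force: 60.0
```

```bash
python3 st.py
```

```text
tip-mouth mm: x 3.21 y 0.15 up -47.41 F x,y,up [-0.8, -0.6, 7.0] 28.325
[-0.09586525  0.53200266  0.00804535] [590.71384664 229.08588599  53.82644256]
leg tilt 0.4599316932551328
```

At the hard stop: 7 N, at the expected depth. Releasing and backing out along the tool axis.

Request:
{"name": "jog_arm", "arguments": {"motion": "4 0 0 -0.001 0 0 0;15 0 0 -0.001 0 0 0;25 0 0 -0.001 0 0 0;25 0 0 -0.001 0 0 0;25 0 0 -0.001 0 0 0"}}

```text
time: 28.95
tool_pos: [0.5653, 0.2279, 0.1026]
tool_rot: [0.172, -0.02, 0.985, 0.003]
contact_force: [0.0, -0.3, 0.7]
gripper_width: 0.249
grasp_force: 0.0
```

Request:
{"name": "jog_arm", "arguments": {"motion": "25 0 0 -0.03 0 0 0;25 0 0 -0.08 0 0 0;25 0 0 -0.18 0 0 0;25 -0 0 -0.28 0 0 0;25 0 0.2 -0.35 0 0 0"}}

```text
time: 29.58
tool_pos: [0.51, 0.2837, 0.2606]
tool_rot: [0.176, -0.017, 0.984, 0.004]
contact_force: [1.1, -0.1, -0.8]
gripper_width: 0.25
grasp_force: 0.0
```

Run:
```python
from h import *
I=[]
for c in("scene","top"):
    f=grab_frame(c);u,v=proj(f,[.56,.228,.1])[0].astype(int)
    for t in("clip","coil","cross_hole","knob_end","mug","mouse","pen"): print(c,t,[(round(q["p"],2),np.round(q["at"],4).tolist()) for q in place_of(c,t)[:1]])
    I.append(cv2.resize(f["color"][v-25:v+25,u-20:u+20,::-1],None,fx=10,fy=10,interpolation=cv2.INTER_CUBIC));print(u-20,v-25)
cv2.imwrite("pics/end.png",cv2.hconcat(I))
```

```text
scene clip [(0.61, [0.5751, 0.2247, 0.0837])]
scene coil [(0.55, [0.5607, 0.2284, 0.1227])]
scene cross_hole [(0.71, [0.5737, 0.2263, 0.0846])]
scene knob_end [(0.56, [0.5868, -0.1689, 0.0806])]
scene mug [(0.73, [0.391, -0.3354, -0.0025])]
scene mouse [(0.85, [0.397, 0.0666, -0.004])]
scene pen [(0.73, [0.3986, 0.0656, -0.0033])]
383 168
top clip [(0.48, [0.5748, 0.2286, 0.0861])]
top coil [(0.49, [0.5564, 0.2291, 0.1221])]
top cross_hole [(0.51, [0.5644, 0.2281, 0.0846])]
top knob_end [(0.79, [0.5872, -0.1697, 0.0865])]
top mug [(0.85, [0.3895, -0.3359, -0.0006])]
top mouse [(0.73, [0.3941, 0.0721, 0.0008])]
top pen [(0.66, [0.6471, 0.3321, -0.0022])]
183 165
```

View pics/end.png

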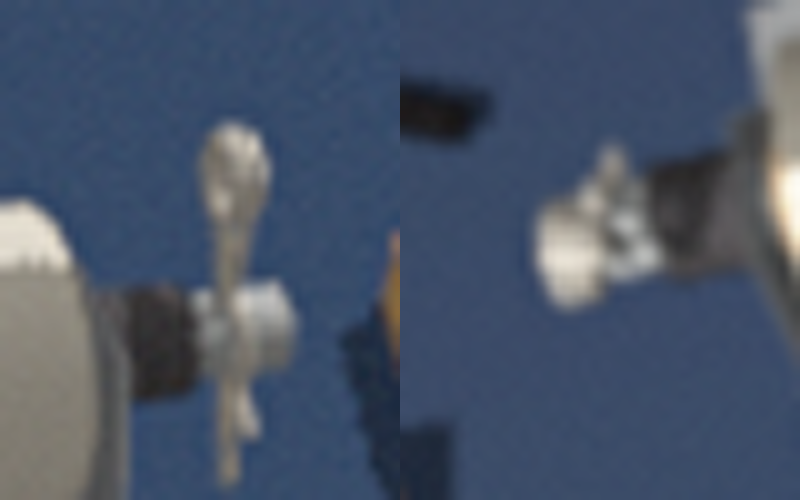

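The final picture shows the clip through the shaft at scene (230,320). The coil is above it, and both the straight tip (230,480) and the flared bent leg (250,430) are below, with the clip clear of the hub. The mug, mouse and pen haven't moved.

```bash
python3 -c "
from plant import *
print(job_done())"
```

```text
the job is handed in; nothing more can be done
None
```

The spindle is pushed fully home, the R-clip is snapped over the shaft and sits at its hard stop, and the mug, mouse and pen are where they were; the job was handed in at about 30 s.

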